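# Seat a grinding ball in the ball gauge and nip it

## Task

Nudge the loose white grinding ball across the gauge plate, without picking it up, until it drops into the empty pocket at the anvil. Then push the sliding jaw closed gently, until its tip nips the ball snugly against the anvil, and leave it nipping the ball, with the ball still sitting in the pocket. Leave the small steel ball and everything else where it is.

Things in the scene. Friction and masses are not known exactly. Their poses are not given: they have to be found in the camera images.
- gauge: ball gauge fixed to the bench: aluminium plate 240 x 180 mm (along its x, y), upper face 20 mm above its origin, which is the centre of its underside; z up. A rim 4 mm wide and 6 mm high runs round the plate's edge. The empty pocket lies 50 mm along +x of the centre; an end stop stands on its +x side, an anvil on its +y side, the sliding jaw on its -y side; towards -x, where the ball starts, it is open.
- pocket (a point): centre of the mouth of the empty pocket, on the plate's upper face: a round hole 25 mm wide and 12 mm deep, into which the ball drops 7 mm and rests on the rim; its centre is then 8 mm above this point. Axes as the gauge's.
- jaw: steel jaw sliding along the gauge's y, block 22 mm (x) x 30 mm (y) x 18 mm high; origin at the lower edge of its flat front face, on the plate, which looks to +y; axes as the gauge's. Starts open, 37 to 45 mm on the -y side of the pocket's centre. Needs about 3 N to slide, stays where left. From its face a round contact tip, 10 mm thick, juts 2 to 14 mm, set differently each time and not measured.
- jaw_fin (a point): middle of the top edge of the rear (-y) face of the fin standing on the jaw's rear end, 32 mm behind its origin; axes as the gauge's. Fin 24 mm wide (x), 10 mm thick (y), 50 mm high above the plate; push it towards +y. The tip meets a seated ball 15 mm from the pocket's centre; about 1 mm more brings the ball hard against the anvil. A snug nip is 4 N or more on the ball, besides the jaw's 3 N; over 15 N chips it.
- anvil_face (a point): lower edge, on the plate, of the steel anvil's flat face that looks to the pocket (gauge -y), 15.8 mm from the pocket's centre. The anvil is 18 mm wide (gauge x), 30 mm long (y) and 18 mm high above the plate; fixed.
- stop_face (a point): lower edge, on the plate, of the face of the fixed steel end stop that looks to the pocket (gauge -x), 17 mm past the pocket's centre. The stop is 60 mm long (gauge y), 12 mm thick, 14 mm high above the plate.
- ball: loose white ceramic grinding ball, 30 mm diameter, 85 g more or less; origin at its centre (its axes turn as it rolls). It lies on the plate on the -x side of the pocket, its centre 15 mm above the plate. It rolls and soon stops. It must stay on the plate, and is chipped by fingers pressing it with more than 12 N.
- ref_ball: smaller steel ball, 20 mm diameter, resting in its own pocket on the plate (gauge x +20, y +65 mm); origin at its centre. To be left alone.
- set_ring: steel setting ring, 26 mm across, 10 mm high, lying on the plate near gauge x +10, y -70 mm; origin at the centre of its underside. To be left alone.
- sample_cup: sample jar 52 mm across, 70 mm high, red lid, beside the gauge; origin at the centre of its underside. To be left alone.
- amber_bottle: amber bottle 60 mm across, 130 mm high; origin under its centre. To be left alone.
- green_bottle: green bottle 66 mm across, 170 mm high; origin under its centre. To be left alone.
- spatula: steel spatula 170 mm long, lying beside the gauge. To be left alone.
- dish: shallow white dish 80 mm across, 18 mm high, origin under its centre. To be left alone.
- beaker: glass beaker 64 mm across, 85 mm high, origin under its centre. To be left alone.

How it is judged:
By the outcome, as a careful person would: the job done as asked, in the order asked, and still so for the second after the job is handed in, with the robot touching nothing.
It also fails if it takes over 72 s, if anything falls off the work surface, if the arm or the gripper's body presses on something with over 40 N, if the wrist force passes 120 N, or if a joint passes its speed limit or range.

## Robot

A 7-joint arm with a two-finger parallel gripper is mounted at the origin on the work surface. World frame = base frame: x ahead of the robot, y to its left, z up, the work surface at z = 0. Lengths are in m, angles in rad, forces in N, time in s.
With the tool pointing down it reaches from about 0.425 to 0.875 m from the base axis. Payload 9.9 kg.
Tool frame: the origin (TCP) lies at the very end of the fingers, on their centre line; the grasp point (between the pads) lies 19 mm behind it; x points along the fingers, y is the direction in which the jaws open and shut, and the axes are right-handed (so a half turn about x gives the same grasp; the last joint's range is limited). The gripper opens to 85 mm and grips with 20 to 120 N. Pads are 22 mm wide; open, the fingers measure 114 mm over their backs; the gripper's body (76 mm by 85 mm) begins 54 mm behind the grasp point. The pads swing forward as they close: fully open they stand 13 mm farther back than shut.
Start: joints at [1.053, 0.576, 0.025, 1.437, -0.015, 1.129, -0.057], TCP at [0.284, -0.612, 0.231] pointing down, gripper open.
Joint ranges: [-2.76, 2.76], [-0.34, 2.15], [-1.52, 1.57], [0.19, 2.46], [-1.09, 4.23], [0.17, 1.99], [-2.82, 2.82]. Speed limits (rad/s): [2.22, 2.22, 3.01, 3.01, 3.14, 3.14, 3.14].

## Interface

Orientations are given as a rotation vector (axis times angle).
In Python, from rig import arm gives the robot as it stands.
- The arm moves only by the shell command python3 -m handwheel 'ROWS' [FORCE]. ROWS is JSON, a list of rows, each a list of 7 numbers: the turn, a rotation vector about the tool's x, y, z in degrees, then the shift along the tool's x, y, z in m, then the closure, from 0 (fully open) to 1 (shut). A call has exactly 8 rows; each row is the pose to reach, as a shift and turn from the pose commanded when the call began, along the tool's axes at that moment; what a row does not reach only later rows make up. A row lasts 1/12 s, in which the tool goes at most 41.7 mm and 7.16 degrees, less where a joint would pass 70% of its speed; a pose out of reach is approached as far as the arm can. A call with a gripper value outside its range is refused whole. The fingers move at their own pace and stop on an object; FORCE is the grip in N (left out, the last holds). Time passes only in rows, so rows that repeat a pose let the fingers close, or fill a call up. It gives the time, the measured TCP pose, the force and the opening at its end, in the units of the state.
- arm.read_state(): the state, without advancing time (a new reading comes with each control period).
- arm.camera(name): name is "side" or "top"; returns a dict with "pixels" (400x640x3 uint8, red, green, blue), "intrinsics" (3x3 intrinsics, pixels), "world_from_camera" (4x4, takes a point from camera to world coordinates). Camera axes: x right, y up, looking along -z (the intrinsics and any distortion apply to the point x, -y, -z); pixel columns grow to the right and rows downward; lengths in m; the calibration is good to about 2 mm. A picture is of the moment at which its call begins. There is no depth.
- arm.job_done(): hands the job in, once; it reports no verdict.
Trained networks look in the newest picture that a camera, given by its name, has taken for a name from the list of things; names that differ only in an ending like _2 or _b are one class to them, and where a whole thing is asked for, a point or a joint stands for the part that bears it (a point fixed in the world has none). Each returns a list of dicts, best first, with "p" (0 to 1); they miss things now and then, are a little off and sometimes report something else, mostly with a low value. They report only what shows in the picture. A call takes as long as a camera call.
- arm.masks_of(thing, camera): "pixels" (400x640 bool, what is visible of it) and "uv" ([column, row] in pixels, amid what is visible of it).
The state is a dict: "clock": time; "joint_pos": joint angles; "qd": joint speeds; "joint_torque": joint torques, N m; "eef_pos": TCP position; "tcp_rot": TCP orientation; "force": force on the tool from outside, world axes, zero at the start; "moment": the same for the moment, N m; "opening": finger opening in m.
Only numpy, scipy, OpenCV 4.12 (cv2) and the standard library are available. Lean on these libraries where they do the work, as an engineer would, in place of code of your own. Each camera call takes 0.05 s, during which the arm holds its last target. There are 200 camera calls.

## Working session

There is one attempt and no reset: what is moved stays moved. The work goes in short steps, Python scripts to look and compute and a shell command to move; the robot and the scene stay as the last step left them, time stands still between calls to the robot, and variables do not carry over. Pictures are saved under pics/ and viewed, about 8 in all and at most 12, crops included, and the job is handed in when it is done.

```bash
mkdir -p pics; ls
cat > h.py <<'E'
import numpy as np, cv2
from rig import arm
from scipy.spatial.transform import Rotation as R
def ray(c,uv):
    K=c["intrinsics"];T=c["world_from_camera"]
    p=np.linalg.inv(K)@[uv[0],uv[1],1]; d=T[:3,:3]@[p[0],-p[1],-p[2]]
    return T[:3,3],d/np.linalg.norm(d)
def onz(c,uv,z):
    o,d=ray(c,uv); return o+d*(z-o[2])/d[2]
def proj(c,P):
    T=c["world_from_camera"]; q=T[:3,:3].T@(np.asarray(P)-T[:3,3]); p=c["intrinsics"]@[q[0],-q[1],-q[2]]; return p[:2]/p[2]
def tri(r):
    A=sum(np.eye(3)-np.outer(d,d) for o,d in r); b=sum((np.eye(3)-np.outer(d,d))@o for o,d in r)
    return np.linalg.solve(A,b)
E
python3 - <<'E'
from h import *
np.set_printoptions(precision=4,suppress=True)
cs={}
for n in("top","side"):
    c=cs[n]=arm.camera(n); print(n,c["intrinsics"].tolist(),c["world_from_camera"],[k for k in c])
    cv2.imwrite(f"pics/{n}0.png",c["pixels"][:,:,::-1])
    for t in("gauge","ball","jaw","jaw_fin","anvil_face","stop_face","ref_ball","set_ring","pocket"):
        m=arm.masks_of(t,n); print(t,[(round(float(x["p"]),2),np.round(x["uv"],1).tolist(),int(x["pixels"].sum())) for x in m[:2]])
s=arm.read_state(); print({k:np.round(v,4) for k,v in s.items()}); print(R.from_rotvec(s["tcp_rot"]).as_matrix())
E
```

```text
pics
top [[440.86199175937736, 0.0, 321.57826202928476], [0.0, 440.86199175937736, 200.34914028615816], [0.0, 0.0, 1.0]] [[-0.019   0.984  -0.1772  0.2789]
 [-0.9997 -0.0208 -0.0085  0.0136]
 [-0.0121  0.177   0.9841  1.379 ]
 [ 0.      0.      0.      1.    ]] ['pixels', 'intrinsics', 'world_from_camera']
gauge [(0.82, [332.5, 194.8], 4256)]
ball [(0.55, [325.4, 212.7], 76)]
jaw [(0.6, [344.1, 173.5], 92)]
jaw_fin [(0.48, [330.9, 193.4], 4221), (0.45, [345.1, 172.4], 100)]
anvil_face [(0.87, [333.6, 196.0], 4231), (0.19, [344.2, 173.8], 103)]
stop_face [(0.83, [331.5, 196.9], 4375)]
ref_ball []
set_ring []
pocket [(0.86, [329.3, 194.3], 4271)]
side [[398.96499911296615, 0.0, 321.47875494039454], [0.0, 398.96499911296615, 206.26587049223727], [0.0, 0.0, 1.0]] [[-0.938   0.2333 -0.2563  0.2541]
 [-0.3466 -0.6315  0.6936  0.7055]
 [-0.      0.7395  0.6732  0.7645]
 [ 0.      0.      0.      1.    ]] ['pixels', 'intrinsics', 'world_from_camera']
gauge [(0.58, [309.7, 223.0], 4700)]
ball [(0.4, [313.2, 221.4], 4669)]
jaw [(0.74, [298.5, 198.6], 177)]
jaw_fin [(0.63, [314.8, 175.0], 362), (0.6, [297.4, 193.2], 226)]
anvil_face [(0.59, [310.4, 223.6], 4582)]
stop_face [(0.89, [310.7, 220.6], 4573), (0.57, [297.7, 196.6], 152)]
ref_ball [(0.55, [298.6, 234.0], 46), (0.34, [304.3, 132.8], 593)]
set_ring []
pocket [(0.87, [310.2, 219.6], 4680)]
{'clock': np.float64(1.0), 'joint_pos': array([ 1.0532,  0.5757,  0.0249,  1.4371, -0.015 ,  1.129 , -0.0565]), 'qd': array([-0.0019,  0.0001,  0.0019,  0.0008, -0.0005,  0.0007,  0.0007]), 'joint_torque': array([  0.0006, -76.5505,   2.2489, -28.6297,   0.0154,   0.003 ,
        -0.    ]), 'eef_pos': array([ 0.2837, -0.6125,  0.2313]), 'tcp_rot': array([ 1.9815,  0.4367, -1.9815]), 'force': array([-0.7774, -0.221 ,  0.0179]), 'moment': array([-0.0291, -0.0076,  0.0403]), 'opening': np.float64(0.0854)}
[[-0.      0.4203 -0.9074]
 [ 0.     -0.9074 -0.4203]
 [-1.     -0.      0.    ]]
```

Run:
```python
import cv2,numpy as np
a=cv2.imread("pics/top0.png");b=cv2.imread("pics/side0.png")
cv2.imwrite("pics/c1.png",cv2.resize(a[150:240,270:390],None,fx=6.5,fy=6.5,interpolation=cv2.INTER_CUBIC))
cv2.imwrite("pics/c2.png",cv2.resize(b[165:285,235:395],None,fx=5,fy=5,interpolation=cv2.INTER_CUBIC))
cv2.imwrite("pics/full.png",np.vstack([a,b])[:, :][::1,::1] if 0 else cv2.resize(np.hstack([a,b]),(800,250)))
```

```text
(no output)
```

View pics/c1.png

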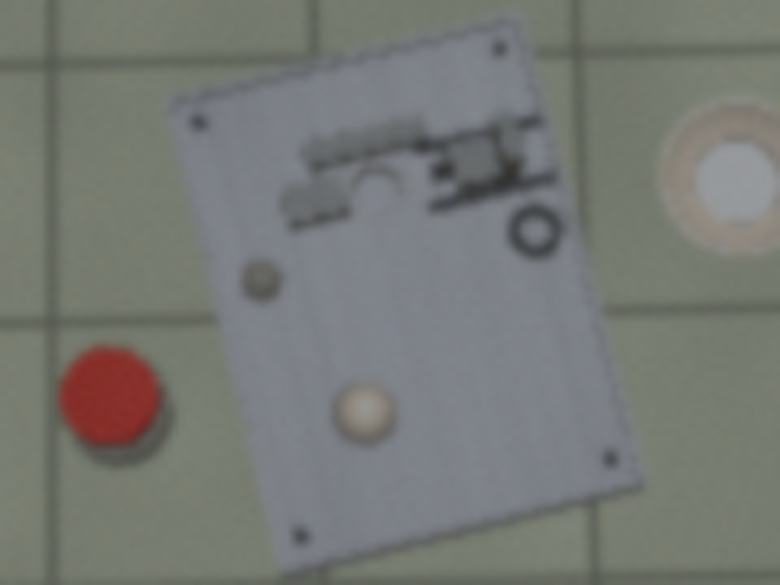

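View pics/c2.png

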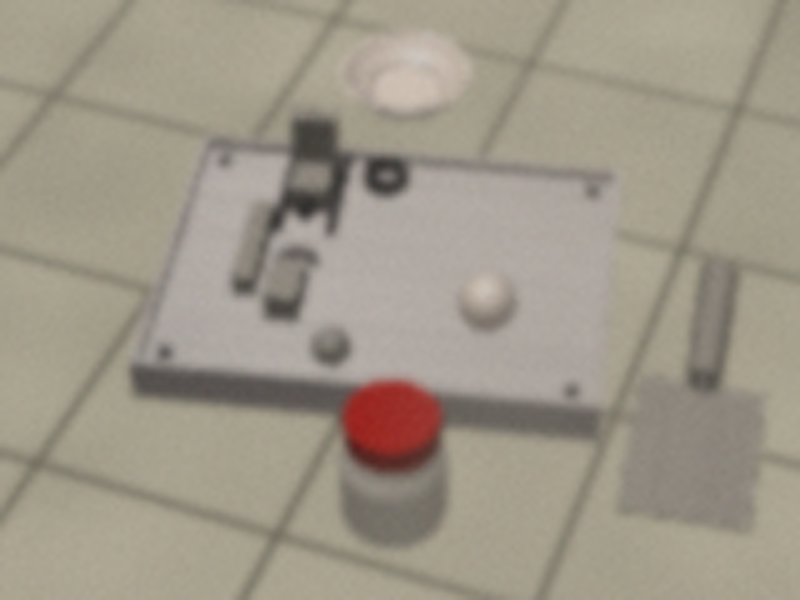

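View pics/full.png

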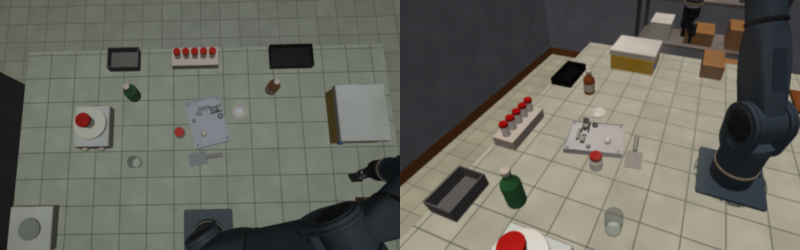

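Top crop: white ball at about (363,410), pocket (377,185), jaw (475,160), ring (535,230). The side crop agrees: ball (487,300), fin top (314,120). Now I'll fit the gauge pose from the corners I clicked and from the known block features.

```bash
cat > fit.py <<'E'
from h import *
from scipy.optimize import least_squares
def G(p,q): # gauge->world
    c,s=np.cos(p[2]),np.sin(p[2]); return np.array([p[0]+c*q[0]-s*q[1],p[1]+s*q[0]+c*q[1],q[2]])
E
python3 - <<'E'
from fit import *
np.set_printoptions(precision=4,suppress=True)
ct,cs=arm.camera("top"),arm.camera("side")
ft=lambda x,y:np.array([(x+.5)/6.5-.5+270,(y+.5)/6.5-.5+150])
fs=lambda x,y:np.array([(x+.5)/5-.5+235,(y+.5)/5-.5+165])
Z=.026
obs=[(ct,ft(172,98),(.12,.09,Z)),(ct,ft(515,15),(.12,-.09,Z)),(ct,ft(642,487),(-.12,-.09,Z)),(ct,ft(283,572),(-.12,.09,Z)),
(ct,ft(377,185),(.05,0,.02)),(ct,ft(262,280),(.02,.065,.026)),(ct,ft(535,230),(.01,-.07,.03)),
(cs,fs(208,143),(.12,-.09,Z)),(cs,fs(612,178),(-.12,-.09,Z)),(cs,fs(600,408),(-.12,.09,Z)),(cs,fs(133,365),(.12,.09,Z)),
(cs,fs(331,345),(.02,.065,.026)),(cs,fs(386,176),(.01,-.07,.03))]
# params: pose + 2-px bias per camera
def res(p): return np.concatenate([(proj(c,G(p,q))+(p[3:5] if c is ct else p[5:7])-uv) for c,uv,q in obs]+[p[3:7]*.7])
r=least_squares(res,[.45,0,.2,0,0,0,0],loss="soft_l1"); p=r.x
print("pose",p,"yaw deg",np.degrees(p[2])); print(res(p)[:-4].reshape(-1,2))
np.save("p.npy",p)
bt=ft(364,411);bs=fs(487,300)
for n,bias in(("raw",0),("biascorr",1)):
    b=tri([ray(ct,bt-bias*p[3:5]),ray(cs,bs-bias*p[5:7])]); c,s=np.cos(p[2]),np.sin(p[2]); d=b[:2]-p[:2]
    print("ball",n,b,"in gauge",[c*d[0]+s*d[1],-s*d[0]+c*d[1]])
for n in("ball","ref_ball"):
  for cam in("top","side"):
    print(n,cam,[(round(float(x["p"]),2),x["uv"],int(x["pixels"].sum())) for x in arm.masks_of(n,cam)[:2]], bt,bs)
for q in [(.05,0,.02),(.05,-.073,.07)]: print(q,G(p,q))
c=ct
im=np.ascontiguousarray(ct["pixels"][:,:,::-1])
crop=cv2.resize(im[150:240,270:390],None,fx=6.5,fy=6.5,interpolation=cv2.INTER_CUBIC)
im2=cv2.resize(cs["pixels"][165:285,235:395,::-1],None,fx=5,fy=5,interpolation=cv2.INTER_CUBIC)
def pt(cam,q):
    u=proj(cam,G(p,q))+(p[3:5] if cam is ct else p[5:7])
    return tuple(int(v) for v in ((u-[270,150]+.5)*6.5-.5 if cam is ct else (u-[235,165]+.5)*5-.5))
for cam,I in((ct,crop),(cs,im2)):
    def poly(x0,x1,y0,y1,z,col): cv2.polylines(I,[np.array([pt(cam,q) for q in((x0,y0,z),(x1,y0,z),(x1,y1,z),(x0,y1,z))])],True,col,1)
    poly(-.12,.12,-.09,.09,.026,(0,255,0)); poly(.041,.059,.0158,.0458,.038,(0,0,255)); poly(.067,.079,-.03,.03,.034,(255,0,0))
    for yj in(-.037,-.045): poly(.039,.061,yj-.03,yj,.038,(0,255,255))
    cv2.polylines(I,[np.array([pt(cam,(.05+.0125*np.cos(a),.0125*np.sin(a),.02)) for a in np.linspace(0,6.3,30)])],True,(255,0,255),1)
cv2.imwrite("pics/o.png",np.vstack([crop[:300,100:640],im2[100:400,100:640]]))
E
```

```text
pose [ 0.5437 -0.0075  0.2245 -0.505   0.3222 -0.1116  0.8306] yaw deg 12.864777517798293
[[-1.4537 -0.1663]
 [ 0.8067 -0.8014]
 [ 0.903  -0.6829]
 [-0.5171  0.3603]
 [-0.0529  1.0248]
 [-0.165  -0.0136]
 [ 0.4817  0.1603]
 [-0.8749 -0.8503]
 [ 2.1202 -0.7326]
 [ 0.1895  0.7446]
 [-1.0422  0.2233]
 [-0.0761  0.8274]
 [ 0.4626 -0.6859]]
ball raw [0.481  0.0136 0.0382] in gauge [np.float64(-0.056471959031751624), np.float64(0.034540240529259386)]
ball biascorr [0.4815 0.012  0.0396] in gauge [np.float64(-0.056321159209856864), np.float64(0.03285450239253698)]
ball top [(0.64, [326.9, 211.2], 85)] [325.5769 212.8077] [332.  224.6]
ball side [(0.63, [341.6, 352.1], 1332)] [325.5769 212.8077] [332.  224.6]
ref_ball top [] [325.5769 212.8077] [332.  224.6]
ref_ball side [] [325.5769 212.8077] [332.  224.6]
(0.05, 0, 0.02) [0.5925 0.0036 0.02  ]
(0.05, -0.073, 0.07) [ 0.6087 -0.0676  0.07  ]
```

View pics/o.png

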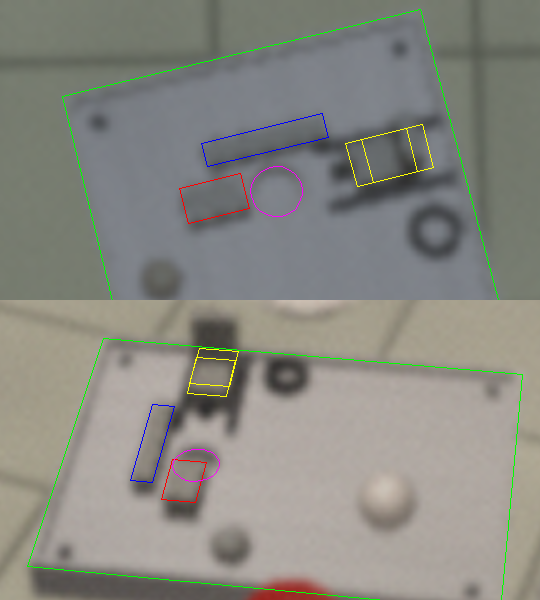

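The overlay matches the stop, the anvil and the pocket arc to about 1–2 mm. I'll refine the ball position by colour centroid and start the transfer.

```bash
cat >> fit.py <<'E'
p=np.load("p.npy")
def g_of(w):
    c,s=np.cos(p[2]),np.sin(p[2]); d=np.asarray(w)[:2]-p[:2]; return np.array([c*d[0]+s*d[1],-s*d[0]+c*d[1]])*1000
def ballfind(cam,c,guess):
    I=c["pixels"].astype(float); m=cv2.GaussianBlur(I[:,:,0]-I[:,:,2],(3,3),0)
    u=proj(c,G(p,(guess[0]/1000,guess[1]/1000,.035)))+(p[3:5] if cam=="top" else p[5:7])
    yy,xx=np.mgrid[:400,:640]; w=np.hypot(xx-u[0],yy-u[1])<11
    ref=np.median(m[w]); k=(w&(m>ref+.45*(np.percentile(m[w],98)-ref))).astype(np.uint8)
    n,l,st,ce=cv2.connectedComponentsWithStats(k); i=1+np.argmax(st[1:,4]); uv=ce[i]
    return g_of(onz(c,uv-(p[3:5] if cam=="top" else p[5:7]),.035)),uv,st[i]
def tcp():
    s=arm.read_state(); M=R.from_rotvec(s["tcp_rot"]).as_matrix(); e=s["eef_pos"]
    print("t %.2f tcp"%s["clock"],np.round(e,4),"gauge",np.round(g_of(e),1),"F",np.round(s["force"],1),"open",round(float(s["opening"]),4))
    return s,M,e
def need(gx,gy,z):
    s,M,e=tcp(); t=G(p,(gx/1000,gy/1000,z)); print("shift tool",np.round(M.T@(t-e),4), "yaw err deg",np.round(np.degrees(np.arctan2(M[1,2],M[0,2])-p[2])%360-180,2))
E
python3 - <<'E'
from fit import *
for n in("top","side"):print(n,ballfind(n,arm.camera(n),(-56,33)))
E
python3 -m handwheel '[[1.5,0,0,0,-0.028,-0.032,0.4],[3,0,0,0,-0.056,-0.064,0.6],[4.5,0,0,0,-0.085,-0.095,0.74],[6,0,0,0,-0.113,-0.127,0.74],[7.5,0,0,0,-0.141,-0.159,0.74],[9,0,0,0,-0.17,-0.191,0.74],[10.5,0,0,0,-0.198,-0.223,0.74],[12,0,0,0,-0.226,-0.2545,0.74]]' 20
python3 -c "
from fit import *
need(-90,33,.12)"
```

```text
top (array([-55.86888307,  32.25654816]), array([325.75362319, 212.95652174]), array([321, 209,  10,   9,  69], dtype=int32))
side (array([-54.72642623,  24.80435717]), array([331.56578947, 223.60526316]), array([327, 219,  10,  10,  76], dtype=int32))
clock: 2.07
eef_pos: [0.4173, -0.3051, 0.2316]
tcp_rot: [2.104, 0.235, -2.103]
force: [0.5, -0.0, 0.5]
opening: 0.0219
t 2.07 tcp [ 0.4173 -0.3051  0.2316] gauge [-189.5 -261.9] F [ 0.5 -0.   0.5] open 0.0219
shift tool [ 0.1115 -0.2951 -0.099 ] yaw err deg -0.09
```

```bash
python3 -m handwheel '[[0,0,0,0.012,-0.037,-0.0125,0.74],[0,0,0,0.026,-0.074,-0.025,0.74],[0,0,0,0.04,-0.11,-0.037,0.74],[0,0,0,0.054,-0.147,-0.05,0.74],[0,0,0,0.068,-0.184,-0.062,0.74],[0,0,0,0.082,-0.221,-0.074,0.74],[0,0,0,0.096,-0.258,-0.087,0.74],[0,0,0,0.11,-0.294,-0.099,0.74]]'
python3 - <<'E'
from fit import *
need(-90,31,.028)
ct,cs=arm.camera("top"),arm.camera("side")
s=arm.read_state()
for c in(ct,cs): print(proj(c,s["eef_pos"]))
print(ballfind("side",cs,(-56,30)))
a=cv2.resize(ct["pixels"][150:250,270:390,::-1],None,fx=4,fy=4,interpolation=cv2.INTER_CUBIC)
b=cv2.resize(cs["pixels"][165:265,275:355+40,::-1],None,fx=4,fy=4,interpolation=cv2.INTER_CUBIC)
cv2.imwrite("pics/d.png",np.hstack([a[:,:400],b[:,:400]]))
E
```

```text
clock: 2.73
eef_pos: [0.4482, 0.0037, 0.1211]
tcp_rot: [2.104, 0.237, -2.102]
force: [0.9, -0.2, 0.6]
opening: 0.0224
t 2.73 tcp [0.4482 0.0037 0.1211] gauge [-90.6  32.2] F [ 0.9 -0.2  0.6] open 0.0224
shift tool [ 0.0931  0.0012 -0.0005] yaw err deg -0.02
[327.48922277 219.93985855]
[346.12493355 202.66584235]
(array([-54.90712631,  25.44892001]), array([331.60759494, 223.78481013]), array([327, 219,  10,  10,  79], dtype=int32))
```

View pics/d.png

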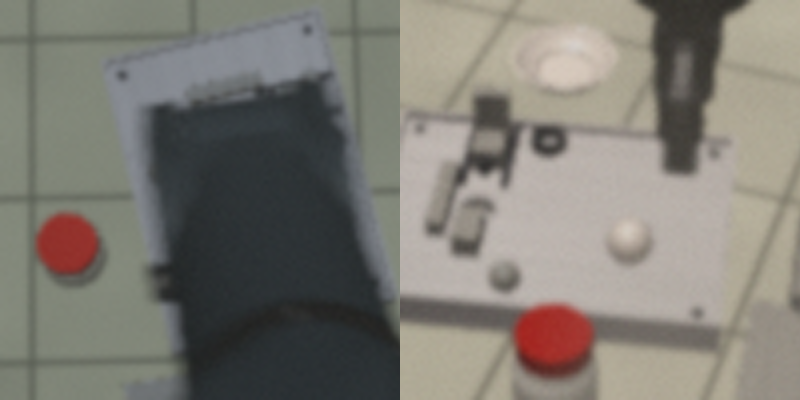

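Side view: the ball, at crop (630,240), is still in place, and the fingers are above and behind it. Going down.

```bash
python3 -m handwheel '[[0,0,0,0.015,0,0,0.74],[0,0,0,0.03,0,0,0.74],[0,0,0,0.045,0,0,0.74],[0,0,0,0.06,0,0,0.74],[0,0,0,0.072,0.001,0,0.74],[0,0,0,0.082,0.001,0,0.74],[0,0,0,0.089,0.001,0,0.74],[0,0,0,0.092,0.001,0,0.74]]'
python3 - <<'E'
from fit import *
need(-90,31,.028)
cs=arm.camera("side")
print(ballfind("side",cs,(-56,30)))
b=cv2.resize(cs["pixels"][165:265,260:380,::-1],None,fx=5,fy=5,interpolation=cv2.INTER_CUBIC)
cv2.imwrite("pics/e.png",b)
E
```

```text
clock: 3.5
eef_pos: [0.4481, 0.0004, 0.0287]
tcp_rot: [2.102, 0.236, -2.104]
force: [0.0, 0.0, 0.1]
opening: 0.0226
t 3.50 tcp [4.481e-01 4.000e-04 2.870e-02] gauge [-91.5  29.1] F [0.  0.  0.1] open 0.0226
shift tool [ 0.0007 -0.0019 -0.0015] yaw err deg -0.03
(array([-55.18289644,  25.82176126]), array([331.69736842, 223.89473684]), array([327, 220,  10,   9,  76], dtype=int32))
```

View pics/e.png

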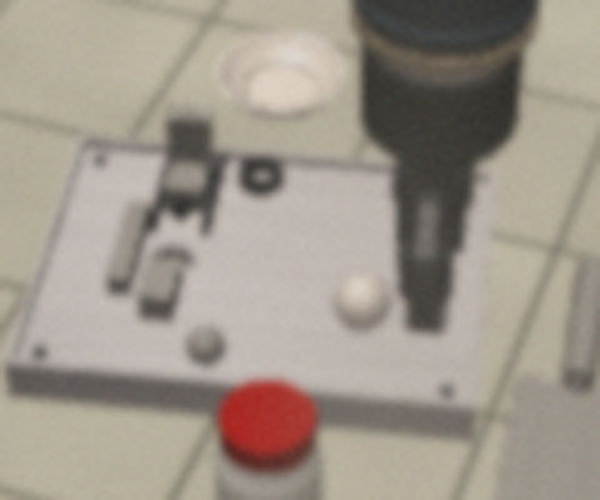

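```bash
python3 -m handwheel '[[0,0,0,0,0,-0.002,0.74],[0,0,0,0,0,-0.004,0.74],[0,0,0,0,0,-0.006,0.74],[0,0,0,0,0,-0.008,0.74],[0,0,0,0,0,-0.010,0.74],[0,0,0,0,0,-0.012,0.74],[0,0,0,0,0.0005,-0.014,0.74],[0,0,0,0,0.001,-0.016,0.74]]'
python3 -m handwheel '[[0,0,0,0,0.001,-0.0025,0.74],[0,0,0,0,0.002,-0.005,0.74],[0,0,0,0,0.003,-0.0075,0.74],[0,0,0,0,0.004,-0.010,0.74],[0,0,0,0,0.005,-0.0125,0.74],[0,0,0,0,0.006,-0.015,0.74],[0,0,0,0,0.007,-0.0175,0.74],[0,0,0,0,0.008,-0.020,0.74]]'
cat > lk.py <<'E'
from fit import *
import sys
n=sys.argv[1]
s,M,e=tcp(); g=g_of(e)
cs=arm.camera("side")
try: print(ballfind("side",cs,(g[0]+22,g[1]-4)))
except Exception as x: print(x)
cv2.imwrite(f"pics/{n}.png",cv2.resize(cs["pixels"][165:265,260:380,::-1],None,fx=5,fy=5,interpolation=cv2.INTER_CUBIC))
E
python3 lk.py f
```

```text
clock: 4.22
eef_pos: [0.4642, 0.0034, 0.0294]
tcp_rot: [2.103, 0.237, -2.103]
force: [-0.2, 0.1, 0.1]
opening: 0.0225
clock: 4.88
eef_pos: [0.4855, -0.0, 0.0293]
tcp_rot: [2.103, 0.237, -2.103]
force: [-0.1, -0.1, 0.7]
opening: 0.0218
t 4.88 tcp [ 0.4855 -0.      0.0293] gauge [-55.1  20.3] F [-0.1 -0.1  0.7] open 0.0218
(array([-27.40512487,  15.57843191]), array([321.59375 , 220.203125]), array([318, 216,   8,   9,  64], dtype=int32))
```

View pics/f.png

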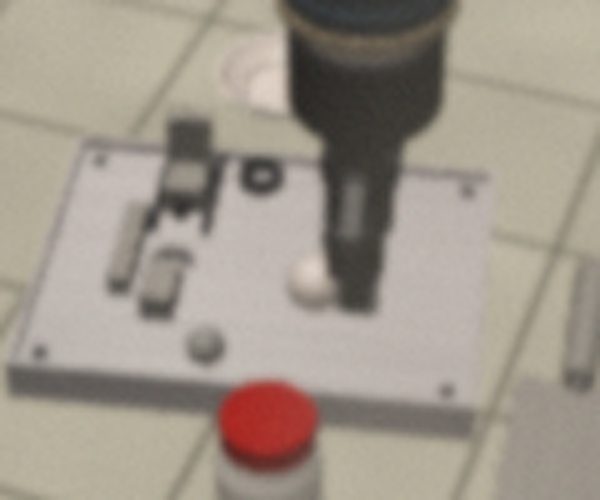

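The ball (crop ~(308,283)) is nested between the fingertips. I'll carry on diagonally.

```bash
python3 -m handwheel '[[0,0,0,0,0.0013,-0.003,0.74],[0,0,0,0,0.0026,-0.006,0.74],[0,0,0,0,0.004,-0.009,0.74],[0,0,0,0,0.0053,-0.012,0.74],[0,0,0,0,0.0066,-0.015,0.74],[0,0,0,0,0.008,-0.018,0.74],[0,0,0,0,0.0093,-0.021,0.74],[0,0,0,0,0.0105,-0.024,0.74]]'
python3 -m handwheel '[[0,0,0,0,0.0015,-0.003,0.74],[0,0,0,0,0.003,-0.006,0.74],[0,0,0,0,0.0045,-0.009,0.74],[0,0,0,0,0.006,-0.012,0.74],[0,0,0,0,0.0075,-0.0145,0.74],[0,0,0,0,0.009,-0.0165,0.74],[0,0,0,0,0.0098,-0.0185,0.74],[0,0,0,0,0.0105,-0.020,0.74]]'
python3 lk.py g
```

```text
clock: 5.6
eef_pos: [0.5114, -0.0049, 0.0293]
tcp_rot: [2.103, 0.237, -2.103]
force: [0.6, 0.8, 0.0]
opening: 0.0221
clock: 6.27
eef_pos: [0.5331, -0.0108, 0.0293]
tcp_rot: [2.103, 0.237, -2.103]
force: [0.1, -1.1, -0.0]
opening: 0.0222
t 6.27 tcp [ 0.5331 -0.0108  0.0293] gauge [-11.1  -0.8] F [ 0.1 -1.1 -0. ] open 0.0222
(array([16.62570814, -5.50561148]), array([306.26, 213.26]), array([303, 208,   8,  10,  50], dtype=int32))
```

View pics/g.png

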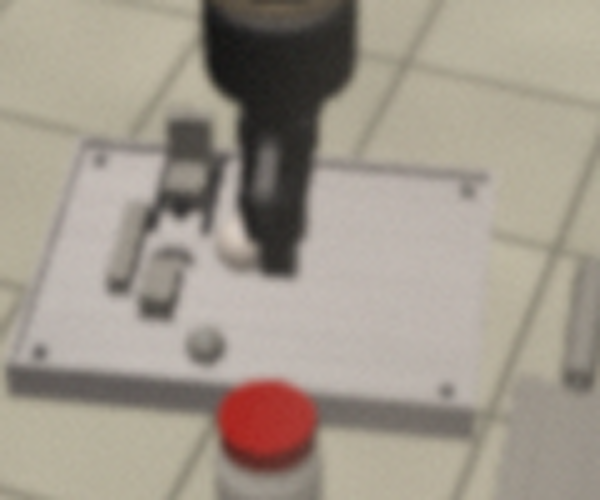

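Ball at crop ~(237,243), just ahead of the V and perhaps 4 mm to −y. I'll push slowly straight +x so it recentres.

```bash
python3 -m handwheel '[[0,0,0,0,0,-0.0015,0.74],[0,0,0,0,0,-0.003,0.74],[0,0,0,0,0,-0.0045,0.74],[0,0,0,0,0,-0.006,0.74],[0,0,0,0,0,-0.0075,0.74],[0,0,0,0,0,-0.009,0.74],[0,0,0,0,0,-0.0105,0.74],[0,0,0,0,0,-0.012,0.74]]'
python3 lk.py i
```

```text
clock: 6.98
eef_pos: [0.5447, -0.0079, 0.0293]
tcp_rot: [2.103, 0.237, -2.103]
force: [-0.5, 0.3, 1.2]
opening: 0.0219
t 6.98 tcp [ 0.5447 -0.0079  0.0293] gauge [ 0.8 -0.6] F [-0.5  0.3  1.2] open 0.0219
(array([28.88867965, -5.75933627]), array([301.74418605, 212.79069767]), array([299, 209,   7,   8,  43], dtype=int32))
```

View pics/i.png

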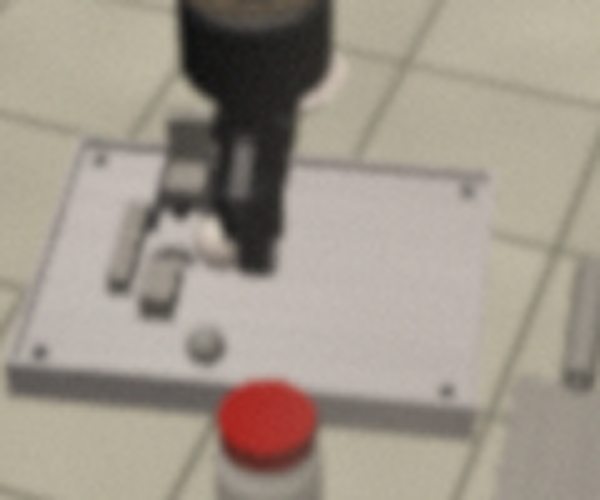

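The ball (crop ~(215,243)) is still in the V, heading into the gap between jaw tip and anvil. I'll push it on to the pocket edge.

```bash
python3 -m handwheel '[[0,0,0,0,0,-0.0015,0.74],[0,0,0,0,0,-0.003,0.74],[0,0,0,0,0,-0.0045,0.74],[0,0,0,0,0,-0.006,0.74],[0,0,0,0,0,-0.0075,0.74],[0,0,0,0,0,-0.009,0.74],[0,0,0,0,0,-0.0105,0.74],[0,0,0,0,0,-0.012,0.74]]'
python3 -m handwheel '[[0,0,0,0,0,-0.0015,0.74],[0,0,0,0,0,-0.003,0.74],[0,0,0,0,0,-0.0045,0.74],[0,0,0,0,0,-0.006,0.74],[0,0,0,0,0,-0.0075,0.74],[0,0,0,0,0,-0.009,0.74],[0,0,0,0,0,-0.009,0.74],[0,0,0,0,0,-0.009,0.74]]'
python3 lk.py j
```

```text
clock: 7.7
eef_pos: [0.5564, -0.0053, 0.0293]
tcp_rot: [2.103, 0.237, -2.103]
force: [0.8, -0.0, 0.7]
opening: 0.0226
clock: 8.37
eef_pos: [0.565, -0.0033, 0.0292]
tcp_rot: [2.103, 0.237, -2.103]
force: [0.0, -0.3, 0.8]
opening: 0.022
t 8.37 tcp [ 0.565  -0.0033  0.0292] gauge [21.7 -0.6] F [ 0.  -0.3  0.8] open 0.022
(array([51.84644009,  4.60384249]), array([292.58536585, 214.67073171]), array([288, 209,  10,  14,  82], dtype=int32))
```

```bash
python3 -m handwheel '[[0,0,0,0,0,0.006,0.74],[0,0,0,0,0,0.018,0.74],[0,0,0,-0.01,0,0.03,0.74],[0,0,0,-0.035,0,0.04,0.74],[0,0,0,-0.065,0,0.04,0.74],[0,0,0,-0.095,0,0.04,0.74],[0,0,0,-0.11,0,0.04,0.74],[0,0,0,-0.11,0,0.04,0.74]]'
python3 - <<'E'
from fit import *
s,M,e=tcp()
cs=arm.camera("side")
print(ballfind("side",cs,(50,0)))
cv2.imwrite("pics/k.png",cv2.resize(cs["pixels"][185:245,260:350,::-1],None,fx=8,fy=8,interpolation=cv2.INTER_CUBIC))
E
```

```text
clock: 9.08
eef_pos: [0.5273, -0.0124, 0.1427]
tcp_rot: [2.109, 0.236, -2.097]
force: [0.8, -0.8, -0.4]
opening: 0.022
t 9.08 tcp [ 0.5273 -0.0124  0.1427] gauge [-17.1  -1.1] F [ 0.8 -0.8 -0.4] open 0.022
(array([50.78247314, -1.95334142]), array([293.42372881, 213.03389831]), array([289, 210,  10,   7,  59], dtype=int32))
```

View pics/k.png

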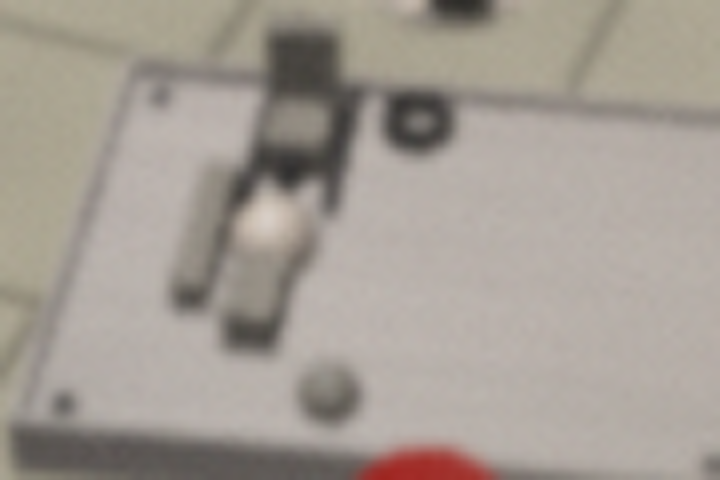

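The ball sits between jaw tip and anvil (crop (270,225)), and the steel ball and ring look untouched. Next: check that it is seated, measure the fin, and move over behind it with the fingers shut.

```bash
python3 -m handwheel '[[0,0,0,0,0.012,-0.009,0.9],[0,0,0,0,0.026,-0.018,1],[0,0,0,0,0.04,-0.028,1],[0,0,0,0,0.054,-0.038,1],[0,0,0,0,0.068,-0.048,1],[0,0,0,0,0.082,-0.058,1],[0,0,0,0,0.094,-0.067,1],[0,0,0,0,0.098,-0.067,1]]' 40
python3 - <<'E'
from fit import *
need(50,-98,.042)
cs,ct=arm.camera("side"),arm.camera("top")
P=np.array([onz(cs,(297.9,185+y/8-.4),.07) for y in(20,28)])
print("fin rear top y (gauge) rows20/28:",[np.round(g_of(onz(cs,np.array((297.9,185+y/8-.44))-p[5:7],.07)),1) for y in(20,28)])
I=cs["pixels"].astype(float)
print("col strip rows186-192 at 296-300",np.round(I[184:194,295:301].mean((1,2))))
t=np.linspace(0,6.28,200)
for z in(.028,.035):
    C=G(p,(.05,0,z)); d=cs["world_from_camera"][:3,3]-C; d/=np.linalg.norm(d)
    a=np.cross(d,[0,0,1]);a/=np.linalg.norm(a);b=np.cross(d,a)
    u=np.array([proj(cs,C+.015*(np.cos(k)*a+np.sin(k)*b))+p[5:7] for k in t]); print("z",z,"rows",u[:,1].min(),"cols",u[:,0].min(),u[:,0].max())
print("ball col strip R-B rows 203-216",np.round((I[203:217,291:296,0]).mean(1)),np.round((I[203:217,291:296,0]-I[203:217,291:296,2]).mean(1)))
cv2.imwrite("pics/l.png",np.vstack([cv2.resize(x["pixels"][160:225,270:390,::-1],None,fx=4.5,fy=4.5,interpolation=cv2.INTER_CUBIC) for x in(ct,cs)]))
E
```

```text
clock: 9.8
eef_pos: [0.6138, -0.0946, 0.1375]
tcp_rot: [2.102, 0.235, -2.105]
force: [-0.3, -0.1, 0.0]
opening: -0.0003
t 9.80 tcp [ 0.6138 -0.0946  0.1375] gauge [  48.9 -100.4] F [-0.3 -0.1  0. ] open -0.0003
shift tool [ 0.0955 -0.0025 -0.0012] yaw err deg -0.09
fin rear top y (gauge) rows20/28: [array([ 49. , -69.3]), array([ 48.3, -65.1])]
col strip rows186-192 at 296-300 [162. 158. 149. 137. 118.  90.  72.  68.  68.  68.]
z 0.028 rows 209.8636763161591 cols 288.0882460336923 299.30626771087947
z 0.035 rows 207.936480411254 cols 287.94070591355364 299.2086243268472
ball col strip R-B rows 203-216 [ 94.  75.  72.  76.  97. 129. 161. 186. 202. 208. 202. 192. 175. 159.] [ 9.  6.  6.  6.  7. 12. 18. 21. 22. 21. 22. 24. 23. 20.]
```

View pics/l.png

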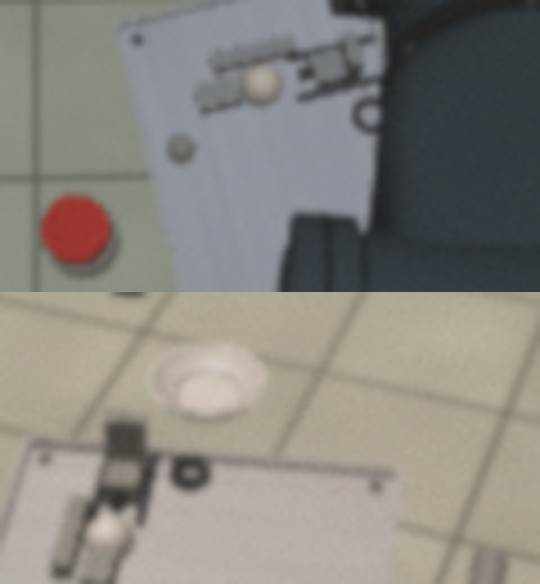

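```bash
python3 -m handwheel '[[0,0,0,0.012,0,0,1],[0,0,0,0.028,0,0,1],[0,0,0,0.044,0,0,1],[0,0,0,0.06,0,0,1],[0,0,0,0.074,0,-0.001,1],[0,0,0,0.086,0,-0.001,1],[0,0,0,0.095,0,-0.001,1],[0,0,0,0.095,0,-0.001,1]]'
python3 - <<'E'
from fit import *
need(50,-98,.042)
print(ballfind("top",arm.camera("top"),(50,0)))
for i in range(4): arm.camera("side"); s=arm.read_state(); print(np.round(s["force"],2),np.round(s["eef_pos"],4))
E
```

```text
clock: 10.57
eef_pos: [0.6125, -0.0919, 0.0423]
tcp_rot: [2.099, 0.239, -2.106]
force: [-0.2, 0.2, 0.4]
opening: 0.0003
t 10.57 tcp [ 0.6125 -0.0919  0.0423] gauge [ 48.2 -97.6] F [-0.2  0.2  0.4] open 0.0003
shift tool [ 0.0003  0.0004 -0.0018] yaw err deg 0.03
(array([50.5737884 ,  0.68856762]), array([327.27692308, 177.86153846]), array([323, 173,   9,  10,  65], dtype=int32))
[ 0.14 -0.27  0.07] [ 0.6139 -0.0924  0.0443]
[-0.29 -0.83  0.67] [ 0.6143 -0.0925  0.0448]
[0.74 0.   0.08] [ 0.6146 -0.0926  0.0451]
[ 0.57 -0.01 -0.91] [ 0.6146 -0.0927  0.0452]
```

```bash
cat > fy.py <<'E'
from fit import *
gy=np.array([-np.sin(p[2]),np.cos(p[2]),0]); F=[]
for i in range(3):
    if i: arm.camera("side")
    s=arm.read_state(); F.append(s["force"]@gy)
print("t %.2f"%s["clock"],"Fgy",np.round(F,2),"g",np.round(g_of(s["eef_pos"]),2),"z",round(s["eef_pos"][2],4))
E
python3 -m handwheel '[[0,0,0,0,-0.001,0,1],[0,0,0,0,-0.002,0,1],[0,0,0,0,-0.003,0,1],[0,0,0,0,-0.004,0,1],[0,0,0,0,-0.005,0,1],[0,0,0,0,-0.006,0,1],[0,0,0,0,-0.007,0,1],[0,0,0,0,-0.008,0,1]]' >/dev/null; python3 fy.py
python3 -m handwheel '[[0,0,0,0,-0.0005,0,1],[0,0,0,0,-0.001,0,1],[0,0,0,0,-0.0015,0,1],[0,0,0,0,-0.002,0,1],[0,0,0,0,-0.0025,0,1],[0,0,0,0,-0.003,0,1],[0,0,0,0,-0.0035,0,1],[0,0,0,0,-0.004,0,1]]' >/dev/null; python3 fy.py
```

```text
t 11.58 Fgy [0.76 0.04 0.13] g [ 49.69 -90.35] z 0.0443
t 12.35 Fgy [-0.05  0.62  0.34] g [ 49.69 -86.5 ] z 0.0443
```

```bash
for i in 1 ; do python3 -m handwheel '[[0,0,0,0,-0.0005,0,1],[0,0,0,0,-0.001,0,1],[0,0,0,0,-0.0015,0,1],[0,0,0,0,-0.002,0,1],[0,0,0,0,-0.0025,0,1],[0,0,0,0,-0.003,0,1],[0,0,0,0,-0.0035,0,1],[0,0,0,0,-0.004,0,1]]' >/dev/null; python3 fy.py; done
python3 -m handwheel '[[0,0,0,0,-0.0005,0,1],[0,0,0,0,-0.001,0,1],[0,0,0,0,-0.0015,0,1],[0,0,0,0,-0.002,0,1],[0,0,0,0,-0.0025,0,1],[0,0,0,0,-0.003,0,1],[0,0,0,0,-0.0035,0,1],[0,0,0,0,-0.004,0,1]]' >/dev/null; python3 fy.py
```

```text
t 13.12 Fgy [-1.07 -0.47  0.38] g [ 49.7  -82.51] z 0.0443
t 13.88 Fgy [-3.05 -2.83 -3.08] g [ 49.67 -78.6 ] z 0.0443
```

```bash
python3 -m handwheel '[[0,0,0,0,-0.0005,0,1],[0,0,0,0,-0.001,0,1],[0,0,0,0,-0.0015,0,1],[0,0,0,0,-0.002,0,1],[0,0,0,0,-0.0025,0,1],[0,0,0,0,-0.003,0,1],[0,0,0,0,-0.0035,0,1],[0,0,0,0,-0.004,0,1]]' >/dev/null; python3 fy.py
python3 -m handwheel '[[0,0,0,0,-0.0003,0,1],[0,0,0,0,-0.0006,0,1],[0,0,0,0,-0.0009,0,1],[0,0,0,0,-0.0012,0,1],[0,0,0,0,-0.0014,0,1],[0,0,0,0,-0.0016,0,1],[0,0,0,0,-0.0018,0,1],[0,0,0,0,-0.002,0,1]]' >/dev/null; python3 fy.py
```

```text
t 14.65 Fgy [-2.69 -3.04 -1.61] g [ 49.65 -74.46] z 0.0443
t 15.42 Fgy [-3.38 -2.61 -2.1 ] g [ 49.66 -72.58] z 0.0443
```

```bash
python3 -m handwheel '[[0,0,0,0,-0.0002,0,1],[0,0,0,0,-0.0004,0,1],[0,0,0,0,-0.0006,0,1],[0,0,0,0,-0.0008,0,1],[0,0,0,0,-0.0009,0,1],[0,0,0,0,-0.001,0,1],[0,0,0,0,-0.001,0,1],[0,0,0,0,-0.001,0,1]]' >/dev/null; python3 fy.py
python3 - <<'E'
from fit import *
ct=arm.camera("top"); I=ct["pixels"]
cv2.imwrite("pics/m.png",cv2.resize(I[160:200,305:365,::-1],None,fx=10,fy=10,interpolation=cv2.INTER_CUBIC))
# image distance: profile along gauge y through jaw tip at z=.03
for y in range(-50,24,3):
    u=proj(ct,G(p,(.05,y/1000,.029)))+p[3:5]; v=cv2.getRectSubPix(I,(1,1),tuple(map(float,u)))[0,0]; print(y,int(v.mean()),end="; ")
E
```

```text
t 16.18 Fgy [-3.45 -2.24 -3.2 ] g [ 49.65 -71.6 ] z 0.0443
-50 43; -47 41; -44 50; -41 75; -38 102; -35 114; -32 112; -29 96; -26 73; -23 60; -20 63; -17 79; -14 97; -11 101; -8 102; -5 100; -2 93; 1 86; 4 75; 7 64; 10 63; 13 76; 16 96; 19 115; 22 120;
```

```bash
python3 -m handwheel '[[0,0,0,0,-0.0002,0,1],[0,0,0,0,-0.0004,0,1],[0,0,0,0,-0.0006,0,1],[0,0,0,0,-0.0008,0,1],[0,0,0,0,-0.0009,0,1],[0,0,0,0,-0.001,0,1],[0,0,0,0,-0.001,0,1],[0,0,0,0,-0.001,0,1]]' >/dev/null; python3 fy.py
```

```text
t 17.00 Fgy [-3.99 -2.69 -2.06] g [ 49.65 -70.63] z 0.0443
```

```bash
python3 -m handwheel '[[0,0,0,0,-0.0002,0,1],[0,0,0,0,-0.0004,0,1],[0,0,0,0,-0.0006,0,1],[0,0,0,0,-0.0008,0,1],[0,0,0,0,-0.0009,0,1],[0,0,0,0,-0.001,0,1],[0,0,0,0,-0.001,0,1],[0,0,0,0,-0.001,0,1]]' >/dev/null; python3 fy.py
```

```text
t 17.77 Fgy [-3.13 -2.63 -1.91] g [ 49.66 -69.62] z 0.0443
```

Run:
```python
from fit import *
cs=arm.camera("side");ct=arm.camera("top")
cv2.imwrite("pics/n.png",np.hstack([cv2.resize(c["pixels"][r:r+45,l:l+45,::-1],None,fx=8.5,fy=8.5,interpolation=cv2.INTER_CUBIC) for c,r,l in((ct,155,310),(cs,185,272))]))
```

```text
(no output)
```

View pics/n.png

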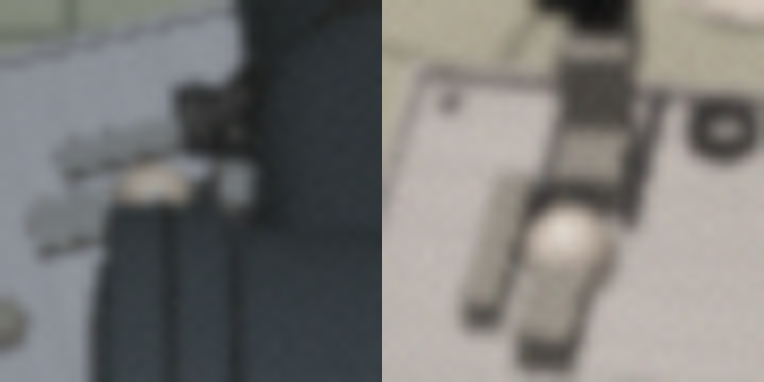

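Ball still in the pocket, with the tip only a few mm away. I'll continue in small steps, watching the force.

```bash
python3 -m handwheel '[[0,0,0,0,-0.0002,0,1],[0,0,0,0,-0.0004,0,1],[0,0,0,0,-0.0006,0,1],[0,0,0,0,-0.0008,0,1],[0,0,0,0,-0.0009,0,1],[0,0,0,0,-0.001,0,1],[0,0,0,0,-0.001,0,1],[0,0,0,0,-0.001,0,1]]' >/dev/null; python3 fy.py
```

```text
t 18.63 Fgy [-4.73 -4.9  -5.  ] g [ 49.67 -69.17] z 0.0443
```

```bash
python3 -m handwheel '[[0,0,0,0,-0.0002,0,1],[0,0,0,0,-0.0004,0,1],[0,0,0,0,-0.0006,0,1],[0,0,0,0,-0.0008,0,1],[0,0,0,0,-0.0009,0,1],[0,0,0,0,-0.001,0,1],[0,0,0,0,-0.001,0,1],[0,0,0,0,-0.001,0,1]]' >/dev/null; python3 fy.py
```

```text
t 19.40 Fgy [-6.7  -8.04 -7.37] g [ 49.65 -68.91] z 0.0444
```

```bash
python3 -m handwheel '[[0,0,0,0,-0.0002,0,1],[0,0,0,0,-0.0004,0,1],[0,0,0,0,-0.0006,0,1],[0,0,0,0,-0.0008,0,1],[0,0,0,0,-0.0009,0,1],[0,0,0,0,-0.001,0,1],[0,0,0,0,-0.001,0,1],[0,0,0,0,-0.001,0,1]]' >/dev/null; python3 fy.py
```

```text
t 20.17 Fgy [ -9.53 -10.21  -9.98] g [ 49.63 -68.72] z 0.0444
```

Force has risen to 10 N, so about 7 N on the ball. One more small step for margin, then I'll back off.

```bash
python3 -m handwheel '[[0,0,0,0,-0.0001,0,1],[0,0,0,0,-0.0002,0,1],[0,0,0,0,-0.0003,0,1],[0,0,0,0,-0.0004,0,1],[0,0,0,0,-0.0005,0,1],[0,0,0,0,-0.0005,0,1],[0,0,0,0,-0.0005,0,1],[0,0,0,0,-0.0005,0,1]]' >/dev/null; python3 fy.py
```

```text
t 20.93 Fgy [-10.57  -9.7  -11.26] g [ 49.64 -68.61] z 0.0444
```

Total is about 10.5–11 N, so ~8 N on the ball, mid-range. Backing straight off, then up.

```bash
python3 -m handwheel '[[0,0,0,0,0.001,0,1],[0,0,0,0,0.003,0,1],[0,0,0,0,0.006,0,1],[0,0,0,0,0.012,0,1],[0,0,0,0,0.02,0,1],[0,0,0,0,0.026,0,1],[0,0,0,0,0.03,0,1],[0,0,0,0,0.03,0,1]]'; python3 -m handwheel '[[0,0,0,-0.01,0,0,1],[0,0,0,-0.03,0,0,1],[0,0,0,-0.05,0.01,0,1],[0,0,0,-0.08,0.03,0,1],[0,0,0,-0.1,0.06,0,1],[0,0,0,-0.12,0.09,0,1],[0,0,0,-0.12,0.12,0,1],[0,0,0,-0.12,0.13,0,1]]'
python3 - <<'E'
from fit import *
tcp()
for n in("top","side"):
    c=arm.camera(n)
    print(n,ballfind(n,c,(50,0)))
    I=c["pixels"]; b=p[3:5] if n=="top" else p[5:7]
    print("profile gauge y:int along x=50,z=.035:",[(y,int(cv2.getRectSubPix(I,(1,1),tuple(map(float,proj(c,G(p,(.05,y/1000,.035)))+b)))[0,0].mean())) for y in range(-66,24,4)])
    a=cv2.imread(f"pics/{n}0.png")[:,:,::-1]
    for nm,q in(("ref",(.02,.065,.03)),("ring",(.01,-.07,.025))):
        u=(proj(c,G(p,q))+b).astype(int); sl=np.s_[u[1]-6:u[1]+7,u[0]-6:u[0]+7]
        print(nm,"mean abs diff",np.abs(a[sl].astype(float)-I[sl]).mean().round(1))
E
```

```text
clock: 21.6
eef_pos: [0.6137, -0.0918, 0.0443]
tcp_rot: [2.103, 0.235, -2.103]
force: [-0.8, -0.5, 0.2]
opening: 0.0002
clock: 22.27
eef_pos: [0.6431, -0.2226, 0.1669]
tcp_rot: [2.107, 0.228, -2.1]
force: [-0.7, -0.5, -0.4]
opening: -0.0
t 22.27 tcp [ 0.6431 -0.2226  0.1669] gauge [  49.  -231.8] F [-0.7 -0.5 -0.4] open -0.0
top (array([50.49684236,  0.46287716]), array([327.35294118, 177.86764706]), array([323, 173,  10,  10,  68], dtype=int32))
profile gauge y:int along x=50,z=.035: [(-66, 149), (-62, 142), (-58, 123), (-54, 111), (-50, 92), (-46, 102), (-42, 119), (-38, 122), (-34, 122), (-30, 120), (-26, 99), (-22, 76), (-18, 76), (-14, 100), (-10, 138), (-6, 157), (-2, 166), (2, 164), (6, 151), (10, 133), (14, 117), (18, 123), (22, 125)]
ref mean abs diff 18.6
ring mean abs diff 16.4
side (array([51.50421172, -1.12548035]), array([293.10169492, 213.22033898]), array([289, 210,   9,   8,  59], dtype=int32))
profile gauge y:int along x=50,z=.035: [(-66, 68), (-62, 72), (-58, 85), (-54, 108), (-50, 129), (-46, 135), (-42, 138), (-38, 132), (-34, 116), (-30, 89), (-26, 71), (-22, 78), (-18, 118), (-14, 166), (-10, 191), (-6, 196), (-2, 192), (2, 181), (6, 166), (10, 148), (14, 141), (18, 140), (22, 139)]
ref mean abs diff 4.9
ring mean abs diff 4.2
```

```bash
python3 -c "
from rig import arm
print(arm.job_done(), arm.read_state()['clock'])"
```

```text
the job is handed in; nothing more can be done
the job is handed in; nothing more can be done
```

The ball is in the pocket at the anvil with the jaw closed on it, and I handed the job in at about 22 s with the gripper clear of everything.

I rolled the white ball across the plate cradled between the two partly closed fingertips, without gripping it, until it dropped into the pocket. Then I pushed the jaw fin with shut fingers. It slid at about 3 N. When the tip met the ball the push rose to 10–11 N, so about 7–8 N was on the ball. Then I backed straight off and lifted away.

**Last checks:**
- **Ball position:** it reads about (50.5, 0.5) mm in the gauge frame from the top camera and (51.5, −1.1) mm from the side, against the pocket at (50, 0).
- **Jaw:** image brightness profiles put its face at about y = −27 mm, with the tip reaching the ball.
- **Steel ball and setting ring:** the side view shows both unchanged. The top view differed more there, which I put down to the arm's shadow.

**Less certain:**
- **Ball height:** the two cameras disagreed by 4–7 mm across the gauge when first measuring the ball. Its seated height from the side view was ambiguous, so I relied on its position and on how the force built up.
- **Nip after release:** I could not measure the force on the ball once the fingers left the fin.
- **Closing steps:** I sent the last three 1 mm steps together without checking the force between them. It stayed within limits.

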